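Load the counterbalance bucket of a centrifuge

ROBOT

A 6-joint arm with a two-finger parallel gripper is mounted at the origin on a cart in front of the work surface, level with it; the furniture and walls round the work are solid. World frame = base frame: x ahead of the robot, y to its left, z up, the work surface at z = 0. Lengths are in m, angles in rad, forces in N, time in s.
With the tool pointing down it reaches from about 0.3 to 0.775 m from the base axis. Payload 14.6 kg.
Tool frame: the origin (TCP) lies midway between the tips of the shut fingers; the grasp point (between the pads) lies 19 mm behind it; z points along the fingers, y is the line along which they close (so a half turn about z gives the same grasp; the last joint's range is limited). The gripper opens to 94 mm and grips with 3 to 60 N. Pads are 16 mm wide; open, the fingers measure 119 mm over their backs; the gripper's body (75 mm by 177 mm) begins 78 mm behind the grasp point.
Start: joints at [-1.382, 0.3, 1.521, -0, 1.321, -0.067], TCP at [0.139, -0.532, 0.205] pointing down, gripper open.
Joint ranges: [-3.03, 3.03], [-0.79, 2.21], [0.23, 2.52], [-1.04, 4.18], [0, 3.07], [-2.55, 2.55]. Speed limits (rad/s): [2.22, 2.22, 2.57, 3.14, 3.14, 3.14].

INTERFACE

Orientations are given as a 3x3 rotation matrix whose columns are the frame's x, y, z axes.
In Python, from bench import * gives the robot as it stands.
- The arm moves only by the tool send_rows, never from a script. Its argument "increments" is a list that holds one entry, the list of rows, each a list of 7 numbers: the opening, from 0 (shut) to 1 (fully open), then the shift along the tool's x, y, z as a fraction of full scale, then the turn, a rotation vector about the tool's x, y, z as a fraction of full scale. A call has 1 to 10 rows; each row is the pose to reach, as a shift and turn from the pose commanded when the call began, along the tool's axes at that moment, turning the shorter way round; what a row does not reach only later rows make up. Full scale, the value 1, is 1000 mm for a shift and pi rad for a turn. A row lasts 1/8 s, in which the tool goes at most 62.5 mm and 10.7 degrees, less where a joint would pass 70% of its speed; a pose out of reach is approached as far as the arm can. A call with a number of a shift or a turn outside -1 to 1 is refused whole. A call with a gripper value outside its range is refused whole. The fingers move at their own pace and stop on an object; the grip force is fixed at half the most. Time passes only in rows, so rows that repeat a pose let the fingers close. It gives the time, the measured TCP pose, the force, the opening and the grip force at its end, in the units of the state.
- get_obs(): the state, without advancing time (a new reading comes with each control period).
- snapshot(name): name is "scene" or "top" or "wrist"; returns a dict with "img" (480x640x3 uint8, blue, green, red), "camera_matrix" (3x3 intrinsics, pixels), "k1" (the pictures are not rectified: a ray, as slopes to the right and down, at radius r is drawn at 1 + k1 r^2 times it, then the intrinsics apply), "rvec" (rotation vector, rad) and "tvec" (3), from world to camera coordinates, as OpenCV has them. Camera axes: x right, y down, z forward; pixel columns grow to the right and rows downward; lengths in m; the calibration is good to about 2 mm. A picture is of the moment at which its call begins. There is no depth.
- sign_off(): hands the job in; it is judged then, once.
The state is a dict: "time_s": time; "q": joint angles; "qd": joint speeds; "tau": joint torques, N m; "tool_pos": TCP position; "eef_rot": TCP orientation; "force": force on the tool from outside, world axes, zero at the start; "ft_torque": the same for the moment, N m; "finger_gap": finger opening in m; "grasp_force": force on a finger pad.
Only numpy, scipy, OpenCV 4.12 (cv2) and the standard library are available. Lean on these libraries where they do the work, as an engineer would, in place of code of your own. Each camera call takes 0.05 s, during which the arm holds its last target. There are 200 camera calls.

TASK

Load the empty rotor bucket as the counterweight to the loaded one: tubes with the same cap colour weigh the same, so bring the matching tubes from the orange rack and seat each fully in the same well as in the loaded bucket, counted from the yellow-striped end of each bucket. Keep the tubes upright, and leave the loaded bucket's tubes and the white-capped tube where they stand.

Things in the scene. Friction and masses are not known exactly. Their poses are not given: they have to be found in the camera images.
- bucket_empty: Empty dark grey rotor bucket with a slate-grey three-well insert, 168 mm (y) x 76 mm (x), rim 60 mm high, fixed. Origin: centre of underside. Wells on its y axis at y = -45, 0, +45 mm: 34 mm across, mouth 58 mm up, coned out to 42 mm; floor 8 mm up (seated tube tops at 124 mm). A yellow stripe (50 x 12 mm) on top and a yellow patch on the end wall mark the +y end.
- bucket_loaded: The identical bucket whose three wells already hold tubes: dark grey, slate-grey insert, 168 mm (y) x 76 mm (x), rim 60 mm high, fixed. Origin: centre of underside. Wells on its y axis at y = -45, 0, +45 mm: 34 mm across, mouth 58 mm up, coned out to 42 mm; floor 8 mm up (seated tube tops at 124 mm). A yellow stripe (50 x 12 mm) on top and a yellow patch on the end wall mark the +y end.
- rack: Orange four-place tube rack, 196 mm (its y) by 62 mm (its x), 58 mm high, fixed to the bench. Origin: centre of its underside. Its four holes, 34 mm across, lie along its y axis at y = -67.5, -22.5, 22.5 and 67.5 mm; tubes stand in it on its base, 8 mm above the bench, tops at 124 mm.
- tube_red: Red-capped centrifuge tube, white body 29 mm across, 116 mm tall with its red screw cap (cap 34 mm across, the top 20 mm of the tube); the lowest 16 mm taper to a flat tip 16 mm across. Origin: centre of the tip; z up its axis. Weighs 65 g. Stands in the orange rack at the start.
- tube_blue: Blue-capped centrifuge tube, white body 29 mm across, 116 mm tall with its blue screw cap (cap 34 mm across, the top 20 mm of the tube); the lowest 16 mm taper to a flat tip 16 mm across. Origin: centre of the tip; z up its axis. Weighs 65 g. Stands in the orange rack at the start.
- tube_green: Green-capped centrifuge tube, white body 29 mm across, 116 mm tall with its green screw cap (cap 34 mm across, the top 20 mm of the tube); the lowest 16 mm taper to a flat tip 16 mm across. Origin: centre of the tip; z up its axis. Weighs 65 g. Stands in the orange rack at the start.
- tube_white: White-capped centrifuge tube, white body 29 mm across, 116 mm tall with its white screw cap (cap 34 mm across, the top 20 mm of the tube); the lowest 16 mm taper to a flat tip 16 mm across. Origin: centre of the tip; z up its axis. Weighs 65 g. Stands in the orange rack; it belongs to another run and stays there.
- loaded_red: Red-capped centrifuge tube, white body 29 mm across, 116 mm tall with its red screw cap (cap 34 mm across, the top 20 mm of the tube); the lowest 16 mm taper to a flat tip 16 mm across. Origin: centre of the tip; z up its axis. Weighs 65 g. Stands in one of the wells of the loaded bucket and stays there.
- loaded_blue: Blue-capped centrifuge tube, white body 29 mm across, 116 mm tall with its blue screw cap (cap 34 mm across, the top 20 mm of the tube); the lowest 16 mm taper to a flat tip 16 mm across. Origin: centre of the tip; z up its axis. Weighs 65 g. Stands in one of the wells of the loaded bucket and stays there.
- loaded_green: Green-capped centrifuge tube, white body 29 mm across, 116 mm tall with its green screw cap (cap 34 mm across, the top 20 mm of the tube); the lowest 16 mm taper to a flat tip 16 mm across. Origin: centre of the tip; z up its axis. Weighs 65 g. Stands in one of the wells of the loaded bucket and stays there.

How it is judged:
By the outcome, as a careful person would: the job done as asked, in the order asked, and still so for the second after the job is handed in, with the robot touching nothing.
It also fails if it takes over 80 s, if anything falls off the work surface, if the arm or the gripper's body presses on something with over 40 N, if the wrist force passes 120 N, or if a joint passes its speed limit or range.

## Working session

There is one attempt and no reset: what is moved stays moved. The work goes in short steps, Python scripts to look and compute and a tool call to move; the robot and the scene stay as the last step left them, time stands still between calls to the robot, and variables do not carry over. Pictures are saved under pics/ and viewed, at most 14 in all, crops included, and the job is handed in when it is done.

Besides the shell and the picture viewer there is one more tool, called by a JSON object that holds its "api" and its "payload". send_rows: Moves the arm, as the interface text tells. Shift numbers are shares of 1000 mm and turn numbers shares of pi rad, none past 1 either way. Its arguments: {"type":"object","properties":{"increments":{"type":"array","items":{"type":"array","items":{"type":"array","items":{"type":"number"}}}}},"required":["increments"]}

```bash
mkdir -p pics
python3 - <<'E'
from bench import *
import cv2,pickle
d={}
for n in("scene","top","wrist"):
    s=snapshot(n);d[n]=s;cv2.imwrite(f"pics/{n}0.png",s["img"]);print(n,s["camera_matrix"],s["k1"],s["rvec"],s["tvec"])
pickle.dump(d,open("s0.pkl","wb"));o=get_obs();print(o)
E
```

```text
scene [[533.78354086   0.         311.04959027]
 [  0.         533.78354086 236.7097153 ]
 [  0.           0.           1.        ]] -0.0614838251962589 [ 0.63109939 -2.6836454   1.09417461] [0.44496271 0.22764151 0.6849169 ]
top [[528.03836745   0.         322.41160178]
 [  0.         528.03836745 244.60961936]
 [  0.           0.           1.        ]] -0.08879992995426789 [ 2.16590585 -2.12465887  0.17456638] [-0.02786197  0.51334092  0.81215016]
wrist [[403.42391247   0.         324.23927058]
 [  0.         403.42391247 239.61366437]
 [  0.           0.           1.        ]] -0.01591039069363841 [-2.30481141  1.78025572  0.24890724] [-0.54890952 -0.02895906  0.3904056 ]
{'time_s': 0.15, 'q': array([-1.38160666e+00,  3.00348246e-01,  1.52139917e+00,  2.14297378e-05,
        1.32069347e+00, -6.66061067e-02]), 'qd': array([-1.19463874e-03, -4.28682498e-03, -1.81096334e-03,  5.21152869e-04,
       -1.18764409e-03,  4.37575158e-05]), 'tau': array([ 1.62796008e-03, -5.31960690e+01, -3.52822530e+01,  7.08294008e-02,
        2.35950138e-02, -5.49380513e-05]), 'tool_pos': array([ 0.13912341, -0.53192472,  0.20503068]), 'eef_rot': array([[ 9.67463608e-01,  2.53010175e-01, -1.39128596e-04],
       [ 2.53010202e-01, -9.67463249e-01,  8.37001637e-04],
       [ 7.71681270e-05, -8.44969577e-04, -9.99999640e-01]]), 'force': array([ 0.12171415,  0.6918661 , -0.45969795]), 'ft_torque': array([-0.00292157, -0.03565036, -0.00947699]), 'grasp_force': 0.0, 'finger_gap': 0.09386986103713209}
```

View pics/top0.png

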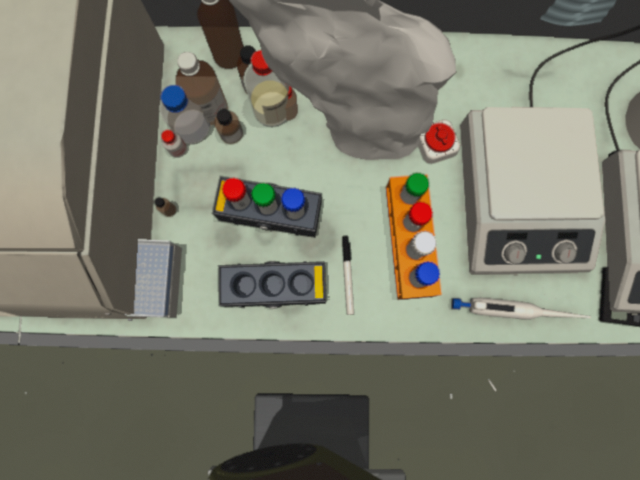

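View pics/scene0.png

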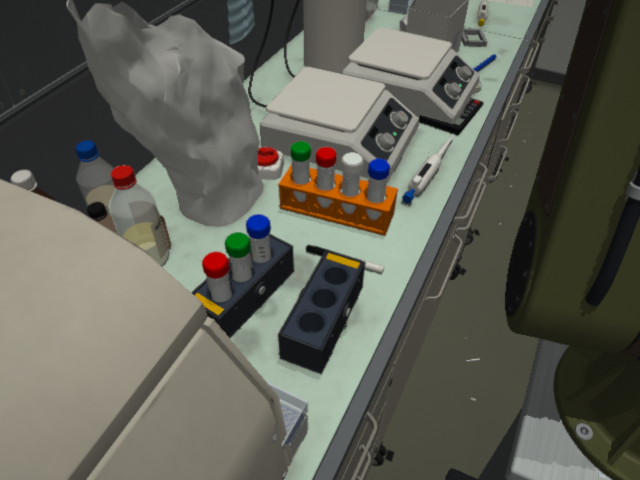

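The top view shows the loaded bucket's stripe on the left at (220,195), followed by red, green and blue. The empty bucket's stripe is on the right at (320,282), so red goes in the right well (302,283), green in the middle (272,283) and blue in the left (243,286). The rack holds, from the far end, green (417,184), red (420,214), white (424,244) and blue (428,274). I'll enlarge these areas to get precise pixels.

Run:
```python
import cv2,pickle,numpy as np
d=pickle.load(open("s0.pkl","rb"))
t=d["top"]["img"];s=d["scene"]["img"]
a=cv2.resize(t[165:315,205:445],None,fx=3.3,fy=3.3,interpolation=cv2.INTER_CUBIC)
b=cv2.resize(s[130:380,200:400],None,fx=2.4,fy=2.4,interpolation=cv2.INTER_CUBIC)
cv2.imwrite("pics/ta.png",a);cv2.imwrite("pics/sb.png",b)
```

```text
(no output)
```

View pics/ta.png

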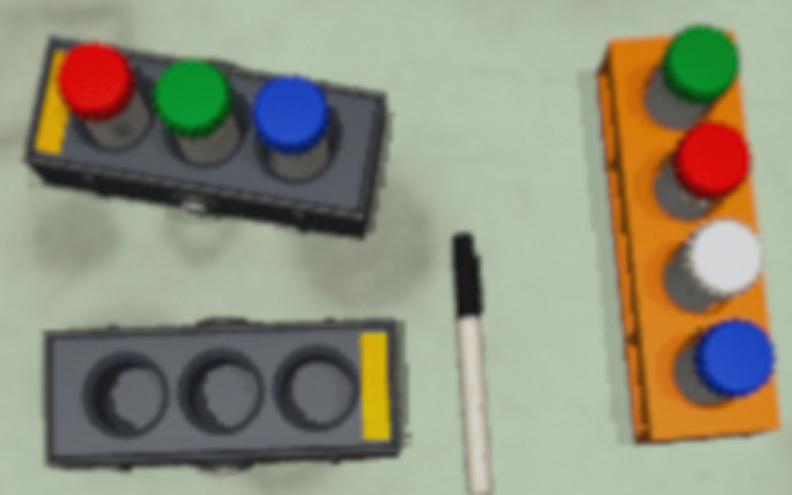

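View pics/sb.png

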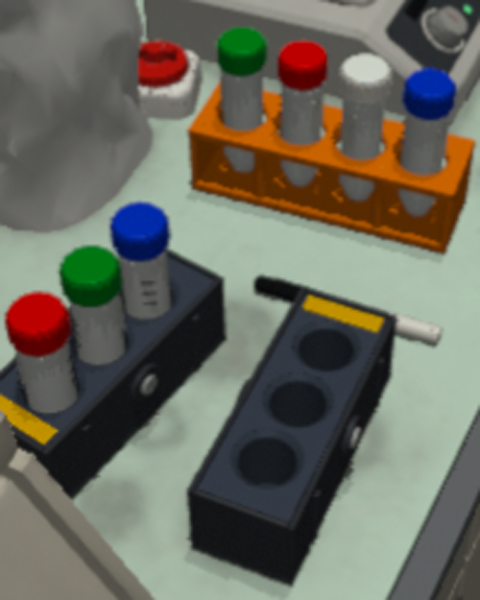

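View pics/wrist0.png

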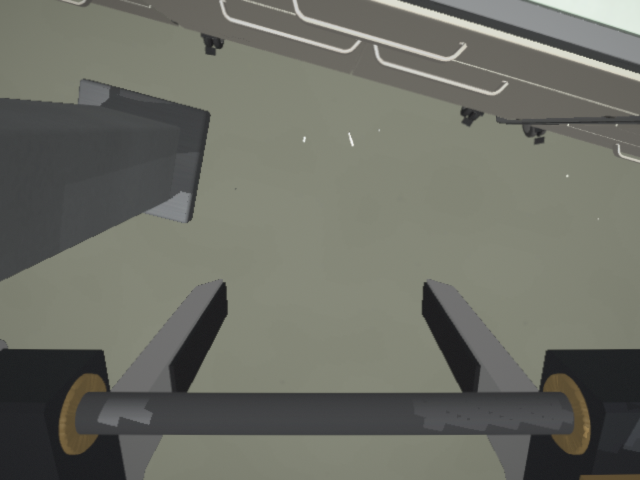

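The crops agree with that layout. In the ta crop the cap tops are G(701,61), R(712,157), W(727,255) and B(736,356), and the wells are at (317,389), (221,391) and (125,394). In the sb crop the caps are G(242,43), R(302,55), W(366,67) and B(430,81), and the wells are at (326,350), (298,404) and (267,462). The wrist camera sees only floor. Next I'll triangulate.

```bash
cat > h.py <<'E'
import cv2,numpy as np
def ray(s,uv):
    K=s["camera_matrix"];R=cv2.Rodrigues(np.array(s["rvec"],float))[0];t=np.array(s["tvec"],float).ravel()
    n=cv2.undistortPoints(np.array([[uv]],float),K,np.array([s["k1"],0,0,0,0.]))[0,0]
    v=R.T@np.r_[n,1];return -R.T@t,v/np.linalg.norm(v)
def tri(rs):
    A=sum(np.eye(3)-np.outer(v,v) for c,v in rs);b=sum((np.eye(3)-np.outer(v,v))@c for c,v in rs)
    p=np.linalg.solve(A,b);return p,max(np.linalg.norm(np.cross(p-c,v)) for c,v in rs)
def onz(s,uv,z):
    c,v=ray(s,uv);return (c+v*(z-c[2])/v[2])[:2]
E
python3 - <<'E'
from h import *;import pickle
np.set_printoptions(precision=4,suppress=True)
d=pickle.load(open("s0.pkl","rb"));T,S=d["top"],d["scene"]
ta=lambda p:((p[0]+.5)/3.3-.5+205,(p[1]+.5)/3.3-.5+165)
sb=lambda p:((p[0]+.5)/2.4-.5+200,(p[1]+.5)/2.4-.5+130)
print(ray(T,(320,240)),ray(S,(320,240)))
for n,a,b,z in [("G",(701,61),(242,43),.124),("R",(712,157),(302,55),.124),("W",(727,255),(366,67),.124),("B",(736,356),(430,81),.124),
 ("wR",(317,389),(326,350),.058),("wG",(221,391),(298,404),.058),("wB",(125,394),(267,462),.058),
 ("LR",(97,78),(38,309),.124),("LG",(193,94),(91,262),.124),("LB",(291,110),(140,217),.124)]:
    p,e=tri([ray(T,ta(a)),ray(S,sb(b))]);print(n,p,round(e,4),onz(T,ta(a),z),onz(S,sb(b),z))
E
```

```text
(array([ 0.3833, -0.0119,  0.8814]), array([ 0.1618, -0.0024, -0.9868])) (array([0.2555, 0.4812, 0.6497]), array([ 0.2968, -0.6287, -0.7188]))
G [ 0.5956 -0.157   0.1225] 0.0008 [ 0.596  -0.1564] [ 0.5938 -0.1552]
R [ 0.5514 -0.161   0.1241] 0.0005 [ 0.5519 -0.1609] [ 0.5509 -0.1611]
W [ 0.5069 -0.1671  0.1248] 0.0007 [ 0.5077 -0.167 ] [ 0.5066 -0.1682]
B [ 0.4621 -0.1702  0.1263] 0.0005 [ 0.4628 -0.1706] [ 0.4625 -0.1732]
wR [0.4503 0.0149 0.0537] 0.0005 [0.4504 0.0149] [0.4484 0.0182]
wG [0.4479 0.0603 0.0544] 0.0009 [0.4485 0.0603] [0.4459 0.0627]
wB [0.4455 0.1058 0.0553] 0.0009 [0.4461 0.1057] [0.4437 0.1073]
LR [0.5818 0.1145 0.1249] 0.0003 [0.5823 0.1148] [0.582  0.1138]
LG [0.5748 0.0711 0.1254] 0.0007 [0.5758 0.0715] [0.5749 0.0699]
LB [0.5681 0.0271 0.1261] 0.0007 [0.5693 0.0274] [0.5687 0.0252]
```

```bash
cat >> h.py <<'E'
def go(R,p0,p1,yaw_deg):
    """shift and turn in shares, from pose R,p0 to tool-down pose p1,yaw of tool x"""
    from scipy.spatial.transform import Rotation as Ro
    a=np.deg2rad(yaw_deg);G=np.array([[np.cos(a),np.sin(a),0],[np.sin(a),-np.cos(a),0],[0,0,-1]])
    return np.r_[R.T@(np.array(p1)-p0),Ro.from_matrix(R.T@G).as_rotvec()/np.pi].round(4)
E
python3 - <<'E'
from h import *;from bench import *;import pickle
np.set_printoptions(precision=4,suppress=True)
d=pickle.load(open("s0.pkl","rb"));T,S=d["top"],d["scene"]
for z in(0,.1,.2,.3):print(z,"bag",onz(T,(375,157),z),onz(T,(418,148),z),onz(S,(262,185),z),onz(S,(225,222),z),"bal",onz(T,(470,270),z),onz(T,(470,112),z),onz(S,(262,135),z))
o=get_obs();print(go(o["eef_rot"],o["tool_pos"],[.4625,-.171,.2],6))
E
```

```text
0 bag [ 0.6761 -0.107 ] [ 0.6946 -0.1826] [ 0.6845 -0.1682] [ 0.6922 -0.0525] bal [ 0.4814 -0.269 ] [ 0.7649 -0.2775] [ 0.7668 -0.3091]
0.1 bag [ 0.6429 -0.0962] [ 0.6593 -0.1632] [ 0.6185 -0.0682] [0.625  0.0297] bal [ 0.4703 -0.2398] [ 0.7216 -0.2474] [ 0.6881 -0.1875]
0.2 bag [ 0.6097 -0.0854] [ 0.6239 -0.1439] [0.5525 0.0317] [0.5578 0.1118] bal [ 0.4592 -0.2107] [ 0.6783 -0.2172] [ 0.6094 -0.0658]
0.3 bag [ 0.5764 -0.0746] [ 0.5886 -0.1245] [0.4864 0.1317] [0.4905 0.194 ] bal [ 0.448  -0.1815] [ 0.635  -0.1871] [0.5307 0.0558]
[ 0.4042 -0.2674  0.0053 -0.0003 -0.      0.0481]
```

{"api": "send_rows", "payload": {"increments": [[[1, 0.404, -0.267, 0.005, 0, 0, 0.048], [1, 0.404, -0.267, 0.005, 0, 0, 0.048], [1, 0.404, -0.267, 0.005, 0, 0, 0.048], [1, 0.404, -0.267, 0.005, 0, 0, 0.048], [1, 0.404, -0.267, 0.005, 0, 0, 0.048], [1, 0.404, -0.267, 0.005, 0, 0, 0.048], [1, 0.404, -0.267, 0.005, 0, 0, 0.048], [1, 0.404, -0.267, 0.005, 0, 0, 0.048], [1, 0.404, -0.267, 0.005, 0, 0, 0.048], [1, 0.404, -0.267, 0.005, 0, 0, 0.048]]]}}

```text
time_s: 1.4
tool_pos: [0.4621, -0.1718, 0.2002]
eef_rot: [[0.994, 0.105, -0.001], [0.105, -0.994, 0.0], [-0.001, -0.0, -1.0]]
force: [-0.3, -0.6, 0.4]
finger_gap: 0.094
grasp_force: 0.0
```

Run:
```python
from h import *;from bench import *;import pickle
np.set_printoptions(precision=4,suppress=True)
o=get_obs();print(o["tool_pos"],o["eef_rot"],o["qd"])
s=snapshot("wrist");pickle.dump(s,open("w1.pkl","wb"));cv2.imwrite("pics/w1.png",s["img"])
print(go(o["eef_rot"],o["tool_pos"],[.4625,-.171,.094],6))
```

```text
[ 0.4621 -0.1718  0.2002] [[ 0.9945  0.105  -0.0006]
 [ 0.105  -0.9945  0.0001]
 [-0.0005 -0.0001 -1.    ]] [-0.0244 -0.0066  0.0043 -0.0007 -0.0015 -0.0004]
[ 0.0005 -0.0007  0.1062 -0.      0.0002  0.0002]
```

View pics/w1.png

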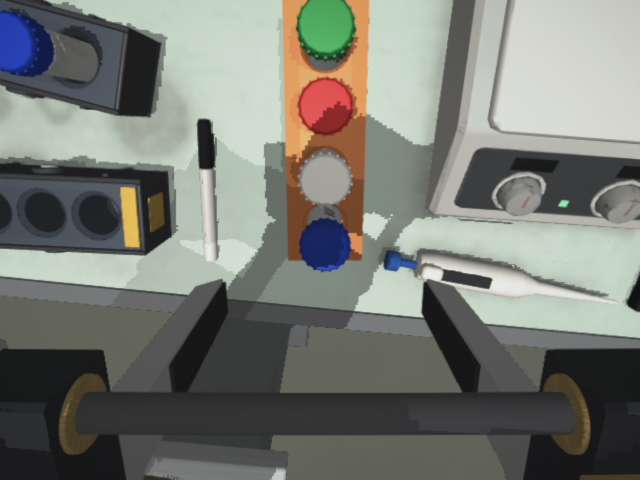

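The wrist view shows the caps at green (326,27), red (326,106), white (326,179) and blue (325,244), with the wells at (97,215) and (42,213). I'll check these against the first triangulation.

Run:
```python
from h import *;import pickle
np.set_printoptions(precision=4,suppress=True)
s=pickle.load(open("w1.pkl","rb"));T=pickle.load(open("s0.pkl","rb"))["top"]
ta=lambda p:((p[0]+.5)/3.3-.5+205,(p[1]+.5)/3.3-.5+165)
for n,uv,z,a in [("G",(326,27),.124,(701,61)),("R",(326,106),.124,(712,157)),("W",(326,179),.124,(727,255)),("B",(325,244),.124,(736,356)),("wR",(97,215),.058,(317,389)),("wG",(42,213),.058,(221,391))]:print(n,onz(s,uv,z),*tri([ray(s,uv),ray(T,ta(a))]))
print(ray(s,(320,240)))
```

```text
G [ 0.5941 -0.1584] [ 0.5965 -0.1579  0.118 ] 0.001180012101516718
R [ 0.5512 -0.1629] [ 0.5521 -0.1623  0.1198] 0.0009388795481333421
W [ 0.5077 -0.1676] [ 0.5077 -0.1674  0.123 ] 0.00019440728334410419
B [ 0.4653 -0.1714] [ 0.4635 -0.1717  0.1181] 9.596471565474069e-05
wR [0.4509 0.0139] [0.4505 0.0149 0.0562] 6.972024489199202e-05
wG [0.4479 0.059 ] [0.4481 0.0601 0.057 ] 0.000592252371539507
(array([ 0.5403, -0.1629,  0.3784]), array([-0.2745, -0.0186, -0.9614]))
```

All within 2 mm. I'll descend on blue and close.

{"api": "send_rows", "payload": {"increments": [[[1, 0.001, 0, 0.05, 0, 0, 0], [1, 0.001, 0, 0.09, 0, 0, 0], [1, 0.001, 0, 0.106, 0, 0, 0], [1, 0.001, 0, 0.106, 0, 0, 0], [0, 0.001, 0, 0.106, 0, 0, 0], [0, 0.001, 0, 0.106, 0, 0, 0], [0, 0.001, 0, 0.106, 0, 0, 0], [0, 0.001, 0, 0.106, 0, 0, 0], [0, 0.001, 0, 0.106, 0, 0, 0], [0, 0.001, 0, 0.106, 0, 0, 0]]]}}

```text
time_s: 2.7
tool_pos: [0.4635, -0.1714, 0.0944]
eef_rot: [[0.994, 0.105, 0.0], [0.105, -0.994, 0.0], [0.0, -0.0, -1.0]]
force: [0.4, 0.7, -0.1]
finger_gap: 0.0374
grasp_force: 0.0
```

{"api": "send_rows", "payload": {"increments": [[[0, 0, 0, 0, 0, 0, 0], [0, 0, 0, 0, 0, 0, 0], [0, 0, 0, 0, 0, 0, 0], [0, 0, 0, -0.03, 0, 0, 0], [0, 0, 0, -0.07, 0, 0, 0], [0, 0, 0, -0.11, 0, 0, 0], [0, 0, 0, -0.14, 0, 0, 0], [0, 0, 0, -0.14, 0, 0, 0]]]}}

```text
time_s: 3.7
tool_pos: [0.4641, -0.1717, 0.2362]
eef_rot: [[0.994, 0.105, 0.003], [0.105, -0.994, -0.001], [0.003, 0.002, -1.0]]
force: [-0.4, 0.2, -1.4]
finger_gap: 0.0331
grasp_force: 30.0
```

Run:
```python
from h import *;from bench import *
np.set_printoptions(precision=4,suppress=True)
o=get_obs();print(o["tool_pos"],o["finger_gap"],o["grasp_force"])
print(go(o["eef_rot"],o["tool_pos"],[.4457,.1055,.234],93))
```

```text
[ 0.4641 -0.1717  0.2362] 0.03305174195294235 29.999702313216403
[ 0.0108 -0.2776  0.0017  0.0012 -0.0004 -0.4832]
```

{"api": "send_rows", "payload": {"increments": [[[0, 0.011, -0.277, 0, 0, 0, -0.483], [0, 0.011, -0.277, 0, 0, 0, -0.483], [0, 0.011, -0.277, 0, 0, 0, -0.483], [0, 0.011, -0.277, 0, 0, 0, -0.483], [0, 0.011, -0.277, 0, 0, 0, -0.483], [0, 0.011, -0.277, 0, 0, 0, -0.483], [0, 0.011, -0.277, 0, 0, 0, -0.483], [0, 0.011, -0.277, 0, 0, 0, -0.483], [0, 0.011, -0.277, 0, 0, 0, -0.483], [0, 0.011, -0.277, 0, 0, 0, -0.483]]]}}

```text
time_s: 4.95
tool_pos: [0.4452, 0.1051, 0.2338]
eef_rot: [[-0.048, 0.999, -0.001], [0.999, 0.048, -0.0], [-0.0, -0.001, -1.0]]
force: [0.2, -0.4, -0.8]
finger_gap: 0.0332
grasp_force: 30.0
```

Run:
```python
from h import *;from bench import *
np.set_printoptions(precision=4,suppress=True)
o=get_obs();print(o["tool_pos"],o["finger_gap"],o["grasp_force"])
print(go(o["eef_rot"],o["tool_pos"],[.4457,.1055,.093],93))
s=snapshot("wrist");cv2.imwrite("pics/w2.png",s["img"])
```

```text
[0.4452 0.1051 0.2338] 0.033245025661773675 29.99976931954734
[ 0.0004  0.0007  0.1408 -0.0003  0.     -0.0015]
```

View pics/w2.png

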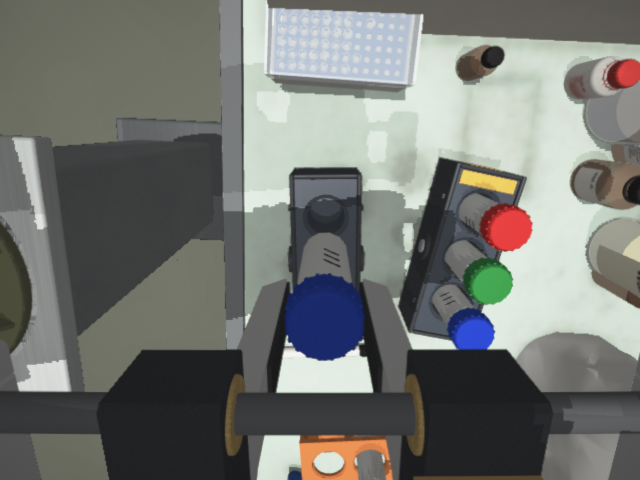

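The blue cap is held upright at (325,315), with the farthest-left well visible at (325,212). The loaded bucket reads red, green, blue from its stripe. I'll check where that well is.

Run:
```python
from h import *;from bench import *
s=snapshot("wrist")
for uv in [(325,212),(325,208)]:print(onz(s,uv,.058))
print(onz(s,(326,317),.234+.019+.01))
```

```text
[0.44430789 0.11019839]
[0.4441324  0.11383748]
[0.44449841 0.11016442]
```

{"api": "send_rows", "payload": {"increments": [[[0, 0, 0.001, 0.05, 0, 0, -0.001], [0, 0, 0.001, 0.07, 0, 0, -0.001], [0, 0, 0.001, 0.085, 0, 0, -0.001], [0, 0, 0.001, 0.095, 0, 0, -0.001], [0, 0, 0.001, 0.105, 0, 0, -0.001], [0, 0, 0.001, 0.105, 0, 0, -0.001]]]}}

```text
time_s: 5.8
tool_pos: [0.4463, 0.1052, 0.1292]
eef_rot: [[-0.055, 0.999, -0.001], [0.999, 0.055, -0.0], [-0.0, -0.001, -1.0]]
force: [0.3, 0.1, -0.9]
finger_gap: 0.0333
grasp_force: 30.0
```

{"api": "send_rows", "payload": {"increments": [[[0, 0, 0, 0.012, 0, 0, 0], [0, 0, 0, 0.024, 0, 0, 0], [0, 0, 0, 0.032, 0, 0, 0], [0, 0, 0, 0.035, 0, 0, 0], [0, 0, 0, 0.035, 0, 0, 0]]]}}

```text
time_s: 6.42
tool_pos: [0.4465, 0.1053, 0.0945]
eef_rot: [[-0.055, 0.999, 0.0], [0.999, 0.055, 0.0], [0.0, 0.0, -1.0]]
force: [-0.1, -0.5, -1.7]
finger_gap: 0.0334
grasp_force: 30.0
```

{"api": "send_rows", "payload": {"increments": [[[1, 0, 0, 0, 0, 0, 0], [1, 0, 0, 0, 0, 0, 0], [1, 0, 0, 0, 0, 0, 0], [1, 0, 0, 0, 0, 0, 0], [1, 0, 0, 0, 0, 0, 0], [1, 0, 0, -0.04, 0, 0, 0], [1, 0, 0, -0.09, 0, 0, 0], [1, 0, 0, -0.12, 0, 0, 0], [1, 0, 0, -0.12, 0, 0, 0]]]}}

```text
time_s: 7.55
tool_pos: [0.4471, 0.1053, 0.2163]
eef_rot: [[-0.055, 0.998, 0.004], [0.999, 0.055, 0.001], [0.0, 0.004, -1.0]]
force: [-0.1, -0.1, -1.5]
finger_gap: 0.0938
grasp_force: 0.0
```

Run:
```python
from h import *;from bench import *
np.set_printoptions(precision=4,suppress=True)
o=get_obs();print(o["tool_pos"],o["finger_gap"])
print(go(o["eef_rot"],o["tool_pos"],[.5515,-.162,.215],6))
for n in("wrist","scene"):
    s=snapshot(n);cv2.imwrite(f"pics/{n}3.png",s["img"])
```

```text
[0.4471 0.1053 0.2163] 0.09375308813083763
[-0.2727  0.0896  0.0016  0.0009 -0.001   0.4841]
```

View pics/scene3.png

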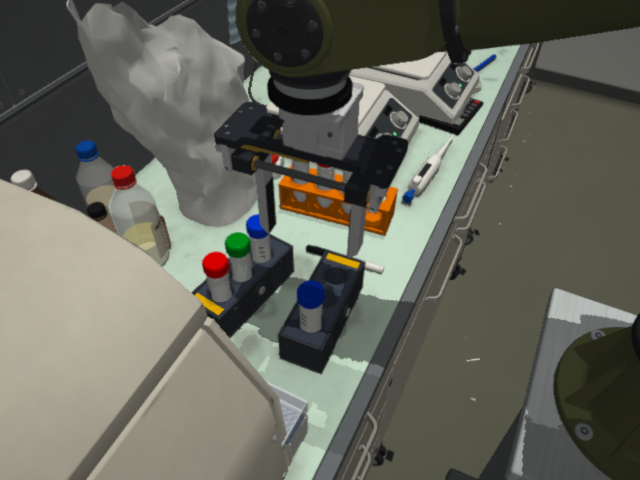

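Blue stands upright and seated in the far-from-stripe well, cap at (311,290). Red is next.

{"api": "send_rows", "payload": {"increments": [[[1, -0.273, 0.09, 0, 0, 0, 0.484], [1, -0.273, 0.09, 0, 0, 0, 0.484], [1, -0.273, 0.09, 0, 0, 0, 0.484], [1, -0.273, 0.09, 0, 0, 0, 0.484], [1, -0.273, 0.09, 0, 0, 0, 0.484], [1, -0.273, 0.09, 0, 0, 0, 0.484], [1, -0.273, 0.09, 0, 0, 0, 0.484], [1, -0.273, 0.09, 0, 0, 0, 0.484], [1, -0.273, 0.09, 0, 0, 0, 0.484], [1, -0.273, 0.09, 0, 0, 0, 0.484]]]}}

```text
time_s: 8.9
tool_pos: [0.551, -0.1624, 0.2136]
eef_rot: [[0.994, 0.108, -0.001], [0.108, -0.994, 0.0], [-0.001, -0.001, -1.0]]
force: [0.8, -0.2, -0.1]
finger_gap: 0.0939
grasp_force: 0.0
```

Run:
```python
from h import *;from bench import *
np.set_printoptions(precision=4,suppress=True)
o=get_obs();print(o["tool_pos"])
print(go(o["eef_rot"],o["tool_pos"],[.5515,-.162,.094],6))
```

```text
[ 0.551  -0.1624  0.2136]
[ 0.0007 -0.0002  0.1196 -0.0002  0.0004  0.0012]
```

Run:
```python
from h import *;import pickle
from bench import *
w=pickle.load(open("w1.pkl","rb"));T=pickle.load(open("s0.pkl","rb"))["top"]
print(tri([ray(w,(497,130)),ray(T,(488,222))]),[onz(w,(430,211),z) for z in(0,.05,.1)])
s=snapshot("wrist");cv2.imwrite("pics/w4.png",s["img"])
```

```text
(array([ 0.54746525, -0.27538818,  0.09586431]), np.float64(0.004598098798259545)) [array([ 0.47196142, -0.27202758]), array([ 0.48099105, -0.25761074]), array([ 0.49002069, -0.2431939 ])]
```

View pics/w4.png

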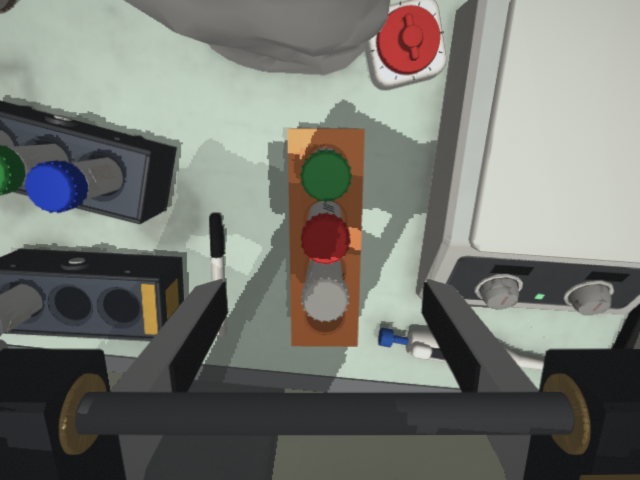

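The red cap is centred at (325,238) between the fingers. The balance is about 0.1 m high and clear, and the bag's lower edge is at row 70. Now I'll grasp red.

{"api": "send_rows", "payload": {"increments": [[[0.7, 0, 0, 0.05, 0, 0, 0.001], [0.7, 0, 0, 0.09, 0, 0, 0.001], [0.7, 0, 0, 0.12, 0, 0, 0.001], [0.7, 0, 0, 0.12, 0, 0, 0.001], [0, 0, 0, 0.12, 0, 0, 0.001], [0, 0, 0, 0.12, 0, 0, 0.001], [0, 0, 0, 0.12, 0, 0, 0.001], [0, 0, 0, 0.12, 0, 0, 0.001], [0, 0, 0, 0.12, 0, 0, 0.001], [0, 0, 0, 0.12, 0, 0, 0.001]]]}}

```text
time_s: 10.2
tool_pos: [0.5515, -0.1626, 0.095]
eef_rot: [[0.995, 0.102, 0.001], [0.102, -0.995, -0.0], [0.001, 0.0, -1.0]]
force: [-0.2, 0.3, 6.1]
finger_gap: 0.0334
grasp_force: 30.0
```

{"api": "send_rows", "payload": {"increments": [[[0, 0, 0, 0, 0, 0, 0], [0, 0, 0, -0.03, 0, 0, 0], [0, 0, 0, -0.07, 0, 0, 0], [0, 0, 0, -0.11, 0, 0, 0], [0, 0, 0, -0.14, 0, 0, 0], [0, 0, 0, -0.14, 0, 0, 0], [0, 0, 0, -0.14, 0, 0, 0]]]}}

```text
time_s: 11.08
tool_pos: [0.5507, -0.1623, 0.2329]
eef_rot: [[0.995, 0.102, -0.002], [0.102, -0.995, 0.001], [-0.002, -0.001, -1.0]]
force: [-0.4, -0.1, -0.0]
finger_gap: 0.0332
grasp_force: 30.0
```

Run:
```python
from h import *;from bench import *
np.set_printoptions(precision=4,suppress=True)
o=get_obs();print(o["tool_pos"],o["finger_gap"],o["grasp_force"],o["force"])
print(go(o["eef_rot"],o["tool_pos"],[.450,.0147,.234],93))
```

```text
[ 0.5507 -0.1623  0.2329] 0.03324052485459342 29.999789003049955 [-0.4482 -0.1307 -0.0231]
[-0.0822 -0.1863 -0.0008 -0.0007  0.0003 -0.4842]
```

{"api": "send_rows", "payload": {"increments": [[[0, -0.083, -0.186, 0, 0, 0, -0.484], [0, -0.083, -0.186, 0, 0, 0, -0.484], [0, -0.083, -0.186, 0, 0, 0, -0.484], [0, -0.083, -0.186, 0, 0, 0, -0.484], [0, -0.083, -0.186, 0, 0, 0, -0.484], [0, -0.083, -0.186, 0, 0, 0, -0.484], [0, -0.083, -0.186, 0, 0, 0, -0.484], [0, -0.083, -0.186, 0, 0, 0, -0.484], [0, -0.083, -0.186, 0, 0, 0, -0.484], [0, -0.083, -0.186, 0, 0, 0, -0.484]]]}}

```text
time_s: 12.32
tool_pos: [0.4494, 0.0142, 0.2338]
eef_rot: [[-0.048, 0.999, -0.001], [0.999, 0.048, 0.0], [0.0, -0.001, -1.0]]
force: [-0.2, -0.9, -0.5]
finger_gap: 0.0333
grasp_force: 30.0
```

Run:
```python
from h import *;from bench import *
np.set_printoptions(precision=4,suppress=True)
o=get_obs();print(o["tool_pos"],o["finger_gap"],o["grasp_force"],o["qd"])
print(go(o["eef_rot"],o["tool_pos"],[.450,.0147,.095],93))
```

```text
[0.4494 0.0142 0.2338] 0.03334530059720284 29.999721448402852 [-0.0004 -0.0037 -0.0056 -0.002  -0.0001  0.0034]
[ 0.0005  0.0007  0.1388 -0.0004 -0.     -0.0014]
```

{"api": "send_rows", "payload": {"increments": [[[0, 0.001, 0.001, 0.05, 0, 0, -0.001], [0, 0.001, 0.001, 0.07, 0, 0, -0.001], [0, 0.001, 0.001, 0.085, 0, 0, -0.001], [0, 0.001, 0.001, 0.095, 0, 0, -0.001], [0, 0.001, 0.001, 0.105, 0, 0, -0.001], [0, 0.001, 0.001, 0.105, 0, 0, -0.001]]]}}

```text
time_s: 13.08
tool_pos: [0.4505, 0.0152, 0.1291]
eef_rot: [[-0.054, 0.999, -0.001], [0.999, 0.054, 0.0], [0.0, -0.001, -1.0]]
force: [-0.2, 0.1, -1.0]
finger_gap: 0.0331
grasp_force: 30.0
```

{"api": "send_rows", "payload": {"increments": [[[0, 0, 0, 0.012, 0, 0, 0], [0, 0, 0, 0.024, 0, 0, 0], [0, 0, 0, 0.032, 0, 0, 0], [0, 0, 0, 0.035, 0, 0, 0], [0, 0, 0, 0.035, 0, 0, 0]]]}}

```text
time_s: 13.7
tool_pos: [0.4509, 0.0152, 0.0949]
eef_rot: [[-0.055, 0.998, 0.001], [0.998, 0.055, -0.0], [-0.0, 0.001, -1.0]]
force: [-2.5, 0.2, 6.8]
finger_gap: 0.0333
grasp_force: 30.0
```

{"api": "send_rows", "payload": {"increments": [[[1, 0, 0, 0, 0, 0, 0], [1, 0, 0, 0, 0, 0, 0], [1, 0, 0, 0, 0, 0, 0], [1, 0, 0, 0, 0, 0, 0], [1, 0, 0, 0, 0, 0, 0], [1, 0, 0, -0.04, 0, 0, 0], [1, 0, 0, -0.09, 0, 0, 0], [1, 0, 0, -0.12, 0, 0, 0], [1, 0, 0, -0.12, 0, 0, 0], [1, 0, 0, -0.12, 0, 0, 0]]]}}

```text
time_s: 14.95
tool_pos: [0.4502, 0.0152, 0.2135]
eef_rot: [[-0.055, 0.998, -0.001], [0.999, 0.055, 0.0], [0.0, -0.001, -1.0]]
force: [-0.4, -0.8, 0.0]
finger_gap: 0.0937
grasp_force: 0.0
```

Run:
```python
from h import *;from bench import *
np.set_printoptions(precision=4,suppress=True)
o=get_obs();print(o["tool_pos"],o["finger_gap"])
print(go(o["eef_rot"],o["tool_pos"],[.5955,-.157,.215],6))
```

```text
[0.4502 0.0152 0.2135] 0.09373362493369974
[-0.1799  0.1356 -0.0017 -0.0004  0.0003  0.4841]
```

{"api": "send_rows", "payload": {"increments": [[[1, -0.182, 0.09, 0, 0, 0, 0.484], [1, -0.182, 0.09, 0, 0, 0, 0.484], [1, -0.182, 0.09, 0, 0, 0, 0.484], [1, -0.182, 0.09, 0, 0, 0, 0.484], [1, -0.182, 0.09, 0, 0, 0, 0.484], [1, -0.182, 0.09, 0, 0, 0, 0.484], [1, -0.182, 0.09, 0, 0, 0, 0.484], [1, -0.182, 0.09, 0, 0, 0, 0.484], [1, -0.182, 0.09, 0, 0, 0, 0.484], [1, -0.182, 0.09, 0, 0, 0, 0.484]]]}}

```text
time_s: 16.2
tool_pos: [0.5502, -0.1615, 0.2136]
eef_rot: [[0.994, 0.108, -0.001], [0.108, -0.994, 0.0], [-0.001, -0.001, -1.0]]
force: [0.2, -0.5, 0.3]
finger_gap: 0.094
grasp_force: 0.0
```

Run:
```python
from h import *;from bench import *;import pickle
np.set_printoptions(precision=4,suppress=True)
o=get_obs();print(o["tool_pos"])
print(go(o["eef_rot"],o["tool_pos"],[.5955,-.157,.215],6))
s=snapshot("wrist");T=pickle.load(open("s0.pkl","rb"))["top"]
print("cam",ray(s,(320,240))[0])
for z in(.1,.2,.25,.3,.35):print(z,onz(s,(290,70),z),onz(s,(380,40),z),onz(T,(375,157),z),onz(T,(418,148),z))
s=snapshot("scene");cv2.imwrite("pics/scene5.png",s["img"])
```

```text
[ 0.5502 -0.1615  0.2136]
[ 0.0455  0.0004 -0.0014 -0.0002  0.0004  0.0012]
cam [ 0.6285 -0.1525  0.3917]
0.1 [ 0.6613 -0.1257] [ 0.6862 -0.1833] [ 0.6429 -0.0962] [ 0.6593 -0.1632]
0.2 [ 0.65   -0.1349] [ 0.6664 -0.1727] [ 0.6097 -0.0854] [ 0.6239 -0.1439]
0.25 [ 0.6444 -0.1395] [ 0.6565 -0.1674] [ 0.5931 -0.08  ] [ 0.6063 -0.1342]
0.3 [ 0.6388 -0.1441] [ 0.6466 -0.1622] [ 0.5764 -0.0746] [ 0.5886 -0.1245]
0.35 [ 0.6332 -0.1486] [ 0.6368 -0.1569] [ 0.5598 -0.0692] [ 0.571  -0.1148]
```

View pics/scene5.png

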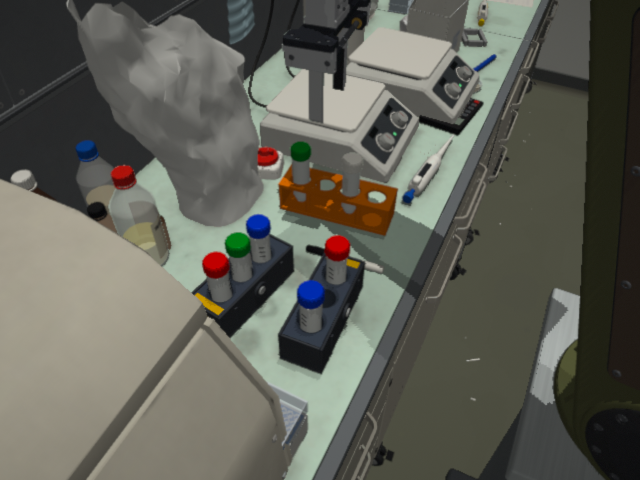

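Red and blue stand in the end wells, caps at (337,247) and (311,292). Green (301,152) and white are left in the rack. I'll check the bag's front face before reaching for green.

Run:
```python
from h import *;import pickle
np.set_printoptions(precision=3,suppress=True)
S=pickle.load(open("s0.pkl","rb"))["scene"]
for uv in[(262,185),(262,165),(257,145),(250,110),(245,70),(232,35)]:
    c,v=ray(S,uv);print(uv,*[c+v*(y-c[1])/v[1] for y in(-.05,-.12,-.18)])
```

```text
(262, 185) [ 0.606 -0.05   0.118] [ 0.653 -0.12   0.048] [ 0.692 -0.18  -0.012]
(262, 165) [ 0.603 -0.05   0.158] [ 0.649 -0.12   0.093] [ 0.688 -0.18   0.038]
(257, 145) [ 0.609 -0.05   0.193] [ 0.656 -0.12   0.132] [ 0.696 -0.18   0.081]
(250, 110) [ 0.615 -0.05   0.249] [ 0.663 -0.12   0.197] [ 0.704 -0.18   0.151]
(245, 70) [ 0.617 -0.05   0.309] [ 0.665 -0.12   0.264] [ 0.706 -0.18   0.226]
(232, 35) [ 0.632 -0.05   0.354] [ 0.682 -0.12   0.315] [ 0.724 -0.18   0.281]
```

The bag's front face is at x ≥ 0.65 or so. I'll turn the gripper half round so that the camera side faces away from it.

{"api": "send_rows", "payload": {"increments": [[[1, 0, 0, 0, 0, 0, -0.5], [1, 0, 0, 0, 0, 0, -0.5], [1, 0, 0, 0, 0, 0, -0.5], [1, 0, 0, 0, 0, 0, -0.5], [1, 0, 0, 0, 0, 0, -0.5], [1, 0, 0, 0, 0, 0, -0.5], [1, 0, 0, 0, 0, 0, -0.5], [1, 0, 0, 0, 0, 0, -0.5], [1, 0, 0, 0, 0, 0, -0.5]]]}}

```text
time_s: 17.42
tool_pos: [0.5504, -0.1616, 0.2143]
eef_rot: [[-0.111, 0.994, -0.0], [0.994, 0.111, 0.0], [0.0, -0.0, -1.0]]
force: [-0.1, -0.1, 0.3]
finger_gap: 0.094
grasp_force: 0.0
```

{"api": "send_rows", "payload": {"increments": [[[1, 0, 0, 0, 0, 0, -0.5], [1, 0, 0, 0, 0, 0, -0.5], [1, 0, 0, 0, 0, 0, -0.5], [1, 0, 0, 0, 0, 0, -0.5], [1, 0, 0, 0, 0, 0, -0.5], [1, 0, 0, 0, 0, 0, -0.5], [1, 0, 0, 0, 0, 0, -0.5], [1, 0, 0, 0, 0, 0, -0.5], [0.7, 0, 0, 0, 0, 0, -0.5], [0.7, 0, 0, 0, 0, 0, -0.5]]]}}

```text
time_s: 18.68
tool_pos: [0.5504, -0.1616, 0.2144]
eef_rot: [[-0.994, -0.106, -0.0], [-0.106, 0.994, 0.0], [0.0, 0.0, -1.0]]
force: [-0.5, -0.6, 0.8]
finger_gap: 0.0776
grasp_force: 0.0
```

Run:
```python
from h import *;from bench import *
np.set_printoptions(precision=4,suppress=True)
o=get_obs();print(o["tool_pos"],o["q"])
print(go(o["eef_rot"],o["tool_pos"],[.5955,-.157,.215],186))
```

```text
[ 0.5504 -0.1616  0.2144] [-0.3494  0.3463  1.439   0.      1.3564 -2.0262]
[-0.0453 -0.0002 -0.0006  0.     -0.      0.0004]
```

{"api": "send_rows", "payload": {"increments": [[[0.7, -0.045, 0, 0, 0, 0, 0], [0.7, -0.045, 0, 0, 0, 0, 0], [0.7, -0.045, 0, 0.05, 0, 0, 0], [0.7, -0.045, 0, 0.09, 0, 0, 0], [0.7, -0.045, 0, 0.12, 0, 0, 0], [0.7, -0.045, 0, 0.12, 0, 0, 0], [0.7, -0.045, 0, 0.12, 0, 0, 0]]]}}

```text
time_s: 19.55
tool_pos: [0.5956, -0.1572, 0.0961]
eef_rot: [[-0.995, -0.104, 0.002], [-0.104, 0.995, -0.001], [-0.002, -0.001, -1.0]]
force: [0.6, -0.0, 0.3]
finger_gap: 0.0658
grasp_force: 0.0
```

{"api": "send_rows", "payload": {"increments": [[[0, 0, 0, 0, 0, 0, 0], [0, 0, 0, 0, 0, 0, 0], [0, 0, 0, 0, 0, 0, 0], [0, 0, 0, 0, 0, 0, 0], [0, 0, 0, 0, 0, 0, 0], [0, 0, 0, 0, 0, 0, 0], [0, 0, 0, 0, 0, 0, 0]]]}}

```text
time_s: 20.42
tool_pos: [0.5953, -0.1569, 0.0946]
eef_rot: [[-0.994, -0.105, 0.0], [-0.105, 0.994, -0.0], [-0.0, -0.0, -1.0]]
force: [-0.4, 0.9, 2.5]
finger_gap: 0.033
grasp_force: 30.0
```

{"api": "send_rows", "payload": {"increments": [[[0, 0, 0, -0.03, 0, 0, 0], [0, 0, 0, -0.07, 0, 0, 0], [0, 0, 0, -0.11, 0, 0, 0], [0, 0, 0, -0.14, 0, 0, 0], [0, 0.045, 0, -0.14, 0, 0, 0], [0, 0.045, 0, -0.14, 0, 0, 0], [0, 0.045, 0, -0.14, 0, 0, 0]]]}}

```text
time_s: 21.3
tool_pos: [0.5508, -0.1616, 0.2345]
eef_rot: [[-0.995, -0.105, 0.0], [-0.105, 0.995, 0.0], [-0.0, -0.0, -1.0]]
force: [0.4, 0.4, -0.1]
finger_gap: 0.033
grasp_force: 30.0
```

Run:
```python
from h import *;from bench import *
np.set_printoptions(precision=4,suppress=True)
o=get_obs();print(o["tool_pos"],o["grasp_force"])
print(go(o["eef_rot"],o["tool_pos"],[.4482,.0602,.2345],93))
```

```text
[ 0.5508 -0.1616  0.2345] 29.999776667682454
[ 0.0788  0.2313 -0.      0.0001  0.0001  0.5167]
```

{"api": "send_rows", "payload": {"increments": [[[0, 0.079, 0.231, 0, 0, 0, 0.517], [0, 0.079, 0.231, 0, 0, 0, 0.517], [0, 0.079, 0.231, 0, 0, 0, 0.517], [0, 0.079, 0.231, 0, 0, 0, 0.517], [0, 0.079, 0.231, 0, 0, 0, 0.517], [0, 0.079, 0.231, 0, 0, 0, 0.517], [0, 0.079, 0.231, 0, 0, 0, 0.517], [0, 0.079, 0.231, 0, 0, 0, 0.517], [0, 0.079, 0.231, 0, 0, 0, 0.517], [0, 0.079, 0.231, 0, 0, 0, 0.517]]]}}

```text
time_s: 22.55
tool_pos: [0.4482, 0.0601, 0.2343]
eef_rot: [[-0.053, 0.999, -0.0], [0.999, 0.053, 0.0], [0.0, -0.0, -1.0]]
force: [-0.5, -0.1, -0.5]
finger_gap: 0.033
grasp_force: 30.0
```

{"api": "send_rows", "payload": {"increments": [[[0, 0, 0, 0, 0, 0, 0], [0, 0, 0, 0, 0, 0, 0]]]}}

```text
time_s: 22.8
tool_pos: [0.4478, 0.0599, 0.2344]
eef_rot: [[-0.054, 0.999, -0.0], [0.999, 0.054, -0.0], [0.0, -0.0, -1.0]]
force: [0.2, 0.0, -0.7]
finger_gap: 0.0329
grasp_force: 30.0
```

Run:
```python
from h import *;from bench import *
np.set_printoptions(precision=4,suppress=True)
o=get_obs();print(o["tool_pos"],o["grasp_force"])
print(go(o["eef_rot"],o["tool_pos"],[.4482,.0602,.0945],93))
s=snapshot("wrist");cv2.imwrite("pics/w6.png",s["img"])
```

```text
[0.4478 0.0599 0.2344] 29.999787380802445
[ 0.0003  0.0004  0.1399 -0.     -0.      0.0005]
```

View pics/w6.png

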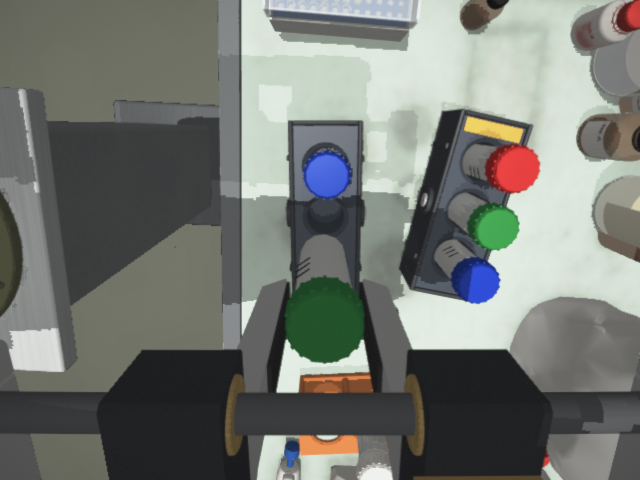

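Green is held upright at (325,318) over the middle well (325,212), and blue is seated at (327,175). I'll lower it.

{"api": "send_rows", "payload": {"increments": [[[0, 0, 0, 0.05, 0, 0, 0], [0, 0, 0, 0.07, 0, 0, 0], [0, 0, 0, 0.085, 0, 0, 0], [0, 0, 0, 0.095, 0, 0, 0], [0, 0, 0, 0.105, 0, 0, 0], [0, 0, 0, 0.105, 0, 0, 0]]]}}

```text
time_s: 23.6
tool_pos: [0.4476, 0.0599, 0.1292]
eef_rot: [[-0.052, 0.999, -0.0], [0.999, 0.052, 0.0], [0.0, -0.0, -1.0]]
force: [0.8, 0.3, -0.5]
finger_gap: 0.033
grasp_force: 30.0
```

{"api": "send_rows", "payload": {"increments": [[[0, 0, 0, 0.012, 0, 0, 0], [0, 0, 0, 0.024, 0, 0, 0], [0, 0, 0, 0.032, 0, 0, 0], [0, 0, 0, 0.035, 0, 0, 0], [0, 0, 0, 0.035, 0, 0, 0]]]}}

```text
time_s: 24.22
tool_pos: [0.4477, 0.0599, 0.0946]
eef_rot: [[-0.052, 0.999, -0.0], [0.999, 0.052, 0.0], [0.0, -0.0, -1.0]]
force: [0.1, 0.2, 2.0]
finger_gap: 0.0329
grasp_force: 30.0
```

Release it, go up, and pull back so the picture is clear.

{"api": "send_rows", "payload": {"increments": [[[1, 0, 0, 0, 0, 0, 0], [1, 0, 0, 0, 0, 0, 0], [1, 0, 0, 0, 0, 0, 0], [1, 0, 0, 0, 0, 0, 0], [1, 0, 0, 0, 0, 0, 0], [1, 0, 0, -0.04, 0, 0, 0], [1, 0, 0, -0.09, 0, 0, 0], [1, 0, 0, -0.14, 0, 0, 0], [1, 0, 0, -0.16, 0, 0, 0], [1, 0, 0, -0.16, 0, 0, 0]]]}}

```text
time_s: 25.48
tool_pos: [0.4481, 0.0599, 0.2554]
eef_rot: [[-0.052, 0.999, 0.002], [0.999, 0.052, 0.0], [0.0, 0.002, -1.0]]
force: [0.3, 0.8, -0.8]
finger_gap: 0.094
grasp_force: 0.0
```

{"api": "send_rows", "payload": {"increments": [[[1, -0.18, -0.02, 0, 0, 0, 0], [1, -0.18, -0.02, 0, 0, 0, 0], [1, -0.18, -0.02, 0, 0, 0, 0], [1, -0.18, -0.02, 0, 0, 0, 0], [1, -0.18, -0.02, 0, 0, 0, 0], [1, -0.18, -0.02, 0, 0, 0, 0]]]}}

```text
time_s: 26.22
tool_pos: [0.437, -0.1199, 0.254]
eef_rot: [[-0.053, 0.999, -0.001], [0.999, 0.053, 0.0], [0.0, -0.001, -1.0]]
force: [-0.4, 0.7, -0.4]
finger_gap: 0.0941
grasp_force: 0.0
```

Run:
```python
from h import *;from bench import *;import pickle
d={n:snapshot(n) for n in("scene","wrist")};pickle.dump(d,open("s7.pkl","wb"))
a=d["scene"]["img"][120:380,190:410];a=cv2.resize(a,None,fx=2.3,fy=2.3,interpolation=cv2.INTER_CUBIC)
cv2.imwrite("pics/s7.png",a);cv2.imwrite("pics/w7.png",d["wrist"]["img"])
```

```text
(no output)
```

View pics/s7.png

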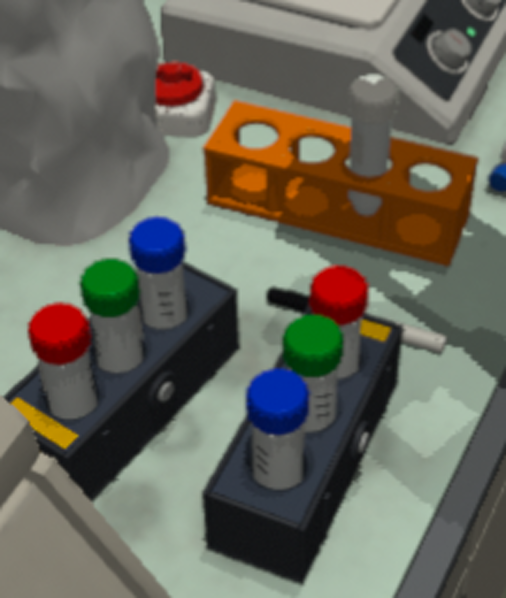

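View pics/w7.png

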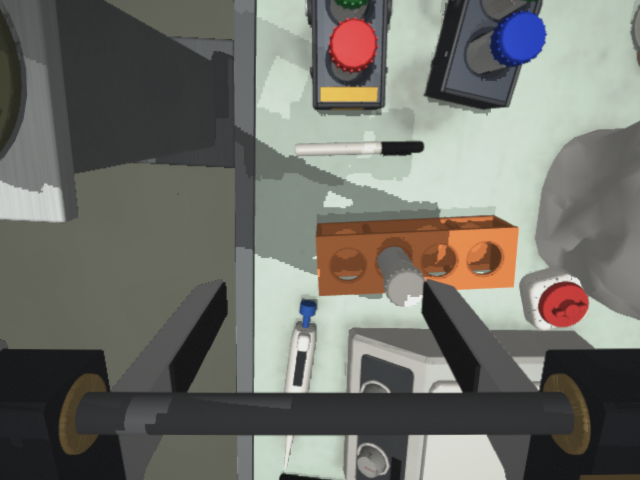

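Red, green and blue stand upright and fully seated in the empty bucket, counted from its stripe, at (339,290), (313,345) and (277,400). They show the same body length as the loaded tubes, and the white tube is still in its place.

```bash
python3 -c "
from bench import *
print(sign_off())"
```

```text
the job is handed in; nothing more can be done
None
```

The job is handed in: the red, green and blue tubes are upright and seated in the empty bucket's wells in the same order from the yellow stripe as the loaded bucket, and neither the loaded bucket's tubes nor the white-capped tube was moved (about 26 s of the 80 s used).

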